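Fit the flask cradle to a touch-start mixer and hold the flask down on it

ROBOT

A 6-joint arm with a two-finger parallel gripper is mounted at the origin on the work surface. World frame = base frame: x ahead of the robot, y to its left, z up, the work surface at z = 0. Lengths are in m, angles in rad, forces in N, time in s.
With the tool pointing down it reaches from about 0.325 to 0.9 m from the base axis. Payload 6.1 kg.
Tool frame: the origin (TCP) lies midway between the tips of the shut fingers; the grasp point (between the pads) lies 19 mm behind it; x points along the fingers, y is the direction in which the jaws open and shut, and the axes are right-handed (so a half turn about x gives the same grasp; the last joint's range is limited). The gripper opens to 85 mm and grips with 20 to 120 N. Pads are 22 mm wide; open, the fingers measure 114 mm over their backs; the gripper's body (76 mm by 85 mm) begins 54 mm behind the grasp point. The pads swing forward as they close: fully open they stand 13 mm farther back than shut.
Start: joints at [-1.369, 0.22, 1.526, -0, 1.395, -0.126], TCP at [0.201, -0.592, 0.193] pointing down, gripper open.
Joint ranges: [-2.98, 2.98], [-0.91, 2.08], [0.09, 2.57], [-1.24, 4.39], [0.2, 2.65], [-2.68, 2.68]. Speed limits (rad/s): [2.57, 2.57, 3.01, 3.14, 3.14, 3.14].

INTERFACE

Orientations are given as [roll, pitch, yaw] about the fixed x, y, z axes, in that order (R = Rz(yaw) Ry(pitch) Rx(roll)).
In Python, from plant import movep, move_l, set_joints, gripper_to, hold, inverse_kinematics, observe, get_image, get_calibration, Unreachable, job_done gives the robot as it stands. Calls block until the motion is done:
- movep(position, orientation): joint-space move of the TCP to a pose.
- move_l(position, feed=0.15, rotation=None, max_force=None): straight line of the TCP; rotation=None keeps the orientation; feed is the mean speed in m/s. With max_force (N) it stops when the force on the tool has changed by that much, and returns True; else False.
- set_joints(angles): joint-space move.
- gripper_to(opening, f_grip=None): finger opening in m; f_grip is the grip in N (None keeps the last); returns when the fingers have stopped.
- hold(seconds).
- inverse_kinematics(position, orientation): joint angles nearest the present ones, or None.
- observe(): the state.
- get_image(name): name is "side" or "top"; returns (picture, depth): 400x640x3 uint8, red, green, blue; 400x640 float32, m along the optical axis (not along the pixel's ray), 0 where there is no reading.
- get_calibration(name): a dict with "intrinsics" (3x3 intrinsics, pixels), "world_from_camera" (4x4, takes a point from camera to world coordinates). Camera axes: x right, y down, z forward; pixel columns grow to the right and rows downward; lengths in m; the calibration is good to about 2 mm. A picture is of the moment at which its call begins. get_calibration takes no time and is no camera call.
A pose or a line that the arm cannot do raises Unreachable and nothing moves.
- job_done(): hands the job in, once; it reports no verdict.
The state is a dict: "time_s": time; "q": joint angles; "joint_velocities": joint speeds; "joint_torque": joint torques, N m; "eef_pos": TCP position; "tcp_rot": TCP orientation; "ft_force": force on the tool from outside, world axes, zero at the start; "torque": the same for the moment, N m; "opening": finger opening in m.
Only numpy, scipy, OpenCV 4.12 (cv2) and the standard library are available. Lean on these libraries where they do the work, as an engineer would, in place of code of your own. Each camera call takes 0.05 s, during which the arm holds its last target. There are 200 camera calls.

TASK

Set up the touch-start vortex mixer for the amber round flask: thread the black rubber damping ring and then, on top of it, the blue flask cradle ring over the post of the mixer's head, each fully home. Then take the flask from its stand and, keeping it upright, press it down into the cradle until the sprung head bottoms; finish while holding it there, pressed down, with your fingers on the flask. Leave everything else where it is.

Things in the scene. Friction and masses are not known exactly. Their poses are not given: they have to be found in the camera images.
- mixer_seat (a point): centre of the flat top of the mixer's round steel head, at the foot of its locating post; it moves with the head. The vortex mixer is a white housing (165 x 130 mm, about 90 mm high, fixed to the bench); its head is a steel disc 56 mm across and 12 mm thick whose top, where this point lies, is 115 mm above the bench when up. From the middle of the disc a steel post 12 mm across rises 24 mm above this point, its last 4 mm tapered. z is up along the post
- mixer_head (a joint): how far the mixer's head is pressed down, m: 0 up, 0.008 bottomed on its stop. It is sprung: with rings and flask on it, it stays up by itself, begins to move at about 1 to 2 N of further push and needs about 11 N to bottom; it comes up again when let go
- pad_ring: black rubber damping ring, 60 mm across, 12 mm high, bore 16 mm, 35 g, lying flat on the bench; origin at the centre of its underside, z up. Home: its underside flat on the mixer_seat
- cradle_ring: blue plastic flask cradle ring, 60 mm across, 28 mm high, 60 g, standing on the bench: a flat floor 10 mm thick with a 16 mm bore, and a rim of about 47 mm inner width up to 28 mm, in which the ball of the flask sits; origin at the centre of its underside, z up to the open rim. Home: its underside flat on the top of the damping ring, rim up, 12 mm above mixer_seat. A flask seated in it has its lowest point 17 mm above the cradle's underside, clear of the post
- flask: amber round-bottomed flask with a white stopper, about 0.16 kg, standing upright in its stand: ball 64 mm across, straight neck 25 mm across from 64 to 106 mm above its lowest point, lip 29 mm across up to 112 mm, stopper 26 mm across up to 127 mm; origin at the lowest point of the ball, z up along the neck; this point is 14 mm above the bench while the flask is in its stand
- flask_stand: black stand ring of the flask, 80 mm across, 48 mm inner width, 25 mm high, loose on the bench; origin at the centre of its underside. It stays where it is
- tube_cup: grey tube-cup attachment, 48 mm across, 34 mm high, stands near the task's things and stays where it is; origin at the centre of its underside
- chip_dish: flat round chip dish, 64 mm across, 15 mm high, stays where it is; origin at the centre of its underside
- vial: small amber jar, 32 mm across, 60 mm high; stays where it is; origin at the centre of its underside
- carrier_a: translucent white wafer carrier box, 130 x 158 x 120 mm, at the back of the bench; stays where it is; origin at the centre of its underside
- carrier_b: a second wafer carrier box like carrier_a; stays where it is; origin at the centre of its underside
- tweezer_tray: blue tray with tweezers, 200 x 100 x 18 mm; stays where it is; origin at the centre of its underside
- slide_box: grey flat slide box, 85 x 160 x 32 mm; stays where it is; origin at the centre of its underside
Not all that is in view belongs to the job. Several things look just like the cradle_ring: the one meant starts nearest to the robot's base.

How it is judged:
By the outcome, as a careful person would: the job done as asked, in the order asked, and still so for the second after the job is handed in, while the arm keeps its last pose, push and grip.
It also fails if it takes over 72 s, if anything falls off the work surface, if the arm or the gripper's body presses on something with over 40 N, if the wrist force passes 120 N, or if a joint passes its speed limit or range.

## Working session

There is one attempt and no reset: what is moved stays moved. The work goes in short steps, each a Python script; the robot and the scene stay as the last script left them, time stands still between calls to the robot, and variables do not carry over. Pictures are saved under pics/ and viewed, about 8 in all and at most 12, crops included, and the job is handed in when it is done.

```bash
ls; mkdir -p pics; cat > h.py <<'E'
import numpy as np, cv2
from plant import *
def snap(n,tag):
    im,d=get_image(n); cv2.imwrite(f'pics/{tag}.png',im[:,:,::-1]); np.save(f'pics/{tag}.npy',d); return im,d
def world(n,d):
    c=get_calibration(n);K=c["intrinsics"];T=np.array(c["world_from_camera"])
    v,u=np.mgrid[:d.shape[0],:d.shape[1]]
    P=np.stack([(u-K[0][2])/K[0][0]*d,(v-K[1][2])/K[1][1]*d,d],-1)
    return P@T[:3,:3].T+T[:3,3]
E
python3 - <<'E'
from h import *
print(observe())
for n in("top","side"):
    im,d=snap(n,n+"0"); c=get_calibration(n); print(n,np.round(c["intrinsics"],1).tolist(),np.round(c["world_from_camera"],3).tolist())
E
```

```text
pics
{'time_s': 0.0, 'q': array([-1.36911745e+00,  2.21219282e-01,  1.52764067e+00,  2.18954200e-05,
        1.39467170e+00, -1.26078301e-01]), 'joint_velocities': array([ 2.91595002e-05, -8.18640902e-05, -4.87739335e-04, -1.38552245e-03,
        1.64320124e-03,  6.27097381e-04]), 'joint_torque': array([ 2.40986963e-03, -4.96891558e+01, -3.89399242e+01,  2.52272451e-05,
        1.09792882e-02,  5.23760150e-06]), 'eef_pos': array([ 0.20107973, -0.59105148,  0.1923879 ]), 'tcp_rot': array([-1.70798775,  1.56885721,  1.76135823]), 'ft_force': array([-0.03817709,  0.49557907,  0.33103154]), 'torque': array([0.04563503, 0.02513684, 0.010307  ]), 'opening': 0.08547063466491099}
top [[364.9, 0.0, 322.2], [0.0, 364.9, 203.2], [0.0, 0.0, 1.0]] [[0.02, -0.996, 0.083, 0.483], [-1.0, -0.019, 0.009, -0.033], [-0.008, -0.083, -0.997, 1.295], [0.0, 0.0, 0.0, 1.0]]
side [[380.0, 0.0, 315.3], [0.0, 380.0, 197.9], [0.0, 0.0, 1.0]] [[0.99, -0.073, 0.122, 0.418], [-0.141, -0.611, 0.779, -1.244], [0.018, -0.788, -0.615, 1.06], [0.0, 0.0, 0.0, 1.0]]
```

View pics/top0.png

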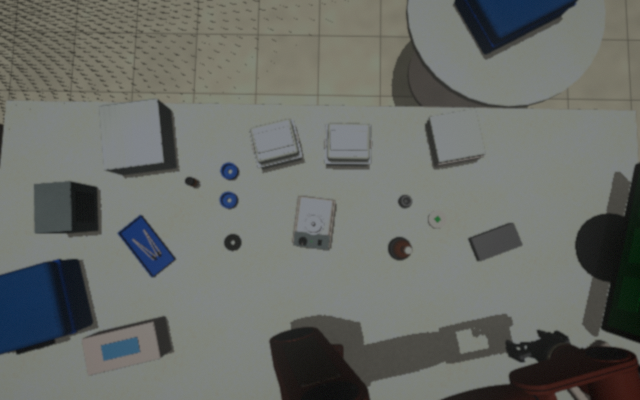

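View pics/side0.png

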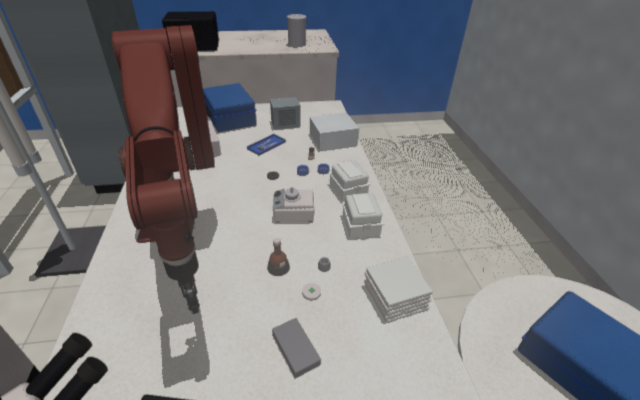

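```bash
python3 - <<'E'
from h import *
W={n:world(n,np.load(f'pics/{n}0.npy')) for n in("top","side")}
pt=W["top"]
for nm,(u,v) in dict(pad=(233,248),cr=(229,200),cr2=(229,171),mix=(315,223),flask=(400,248),cup=(405,201),dish=(437,219),vial=(192,182)).items(): print(nm,pt[v,u].round(3))
print("bench noise",pt[290:300,180:220,2].mean(),pt[290:300,180:220,2].std(),W["side"][250:260,200:230,2].mean(),W["side"][250:260,200:230,2].std())
def fit(P,r):
    from scipy.optimize import least_squares
    return least_squares(lambda c:np.hypot(*(P-c).T)-r,P.mean(0)).x
def rep(nm,c,R,lo,hi):
    for n in W:
        P=W[n].reshape(-1,3); m=(np.hypot(P[:,0]-c[0],P[:,1]-c[1])<R)&(P[:,2]>lo)&(P[:,2]<hi); Q=P[m]
        if len(Q)<3: print(nm,n,len(Q)); continue
        h=cv2.minEnclosingCircle(Q[:,:2].astype(np.float32)); print(nm,n,len(Q),"mean",Q.mean(0).round(4),"enc",np.round(h[0],4),round(h[1],4),"zmax",np.percentile(Q[:,2],[50,98]).round(4))
rep("pad",pt[248,233],.06,.008,.03); rep("cr",pt[200,229],.05,.022,.05); rep("cr2",pt[171,229],.05,.022,.05)
rep("head",pt[223,315],.04,.108,.122); rep("post",pt[223,315],.03,.128,.16)
rep("flasktop",pt[248,400],.09,.11,.17);rep("ball",pt[248,400],.08,.03,.08)
ims=[]
im=cv2.imread('pics/top0.png'); s=cv2.imread('pics/side0.png')
f=lambda im,u,v,w=25,h=18:cv2.resize(im[v-h:v+h,u-w:u+w],(400,288),interpolation=cv2.INTER_CUBIC)
cv2.imwrite('pics/c1.png',np.vstack([np.hstack([f(im,315,222),f(im,230,235)]),np.hstack([f(s,292,200),f(s,280,255)])]))
for (u,v) in [(314,223)]: print(pt[v-5:v+6,u-6:u+7,2].round(3))
E
```

```text
pad [0.426 0.288 0.011]
cr [0.595 0.312 0.002]
cr2 [ 0.7    0.317 -0.001]
mix [0.516 0.    0.116]
flask [ 0.44  -0.283  0.07 ]
cup [ 0.602 -0.312  0.015]
dish [ 0.542 -0.424  0.012]
vial [0.65  0.426 0.06 ]
bench noise 0.005544581639476005 0.0914298060341266 0.0019738102921144076 0.0022720990148504044
pad top 191 mean [0.446  0.2922 0.0119] enc [0.4418 0.2858] 0.0372 zmax [0.0117 0.0166]
pad side 82 mean [0.4452 0.2883 0.0133] enc [0.4334 0.2988] 0.0452 zmax [0.0129 0.0183]
cr top 96 mean [0.5939 0.3095 0.0268] enc [0.5942 0.3093] 0.0298 zmax [0.0267 0.0317]
cr side 57 mean [0.5939 0.307  0.0281] enc [0.5964 0.3072] 0.0339 zmax [0.0282 0.0341]
cr2 top 88 mean [0.6971 0.3115 0.0271] enc [0.6966 0.3113] 0.0304 zmax [0.0273 0.0325]
cr2 side 49 mean [0.6996 0.3098 0.0279] enc [0.7002 0.3076] 0.0331 zmax [0.028  0.0323]
head top 218 mean [0.5139 0.0067 0.1143] enc [0.5143 0.0064] 0.0276 zmax [0.1142 0.1196]
head side 95 mean [0.5144 0.     0.1167] enc [0.5148 0.0045] 0.0287 zmax [0.1172 0.1216]
post top 11 mean [0.5143 0.0063 0.1362] enc [0.514  0.0061] 0.0058 zmax [0.1358 0.1402]
post si
[... 676 characters left out ...]
112 0.115 0.113 0.115 0.113
  0.115]
 [0.117 0.114 0.115 0.114 0.113 0.114 0.117 0.119 0.115 0.113 0.113 0.117
  0.115]
 [0.116 0.109 0.118 0.116 0.129 0.135 0.132 0.117 0.118 0.114 0.11  0.114
  0.119]
 [0.116 0.115 0.115 0.115 0.14  0.139 0.136 0.116 0.113 0.113 0.112 0.115
  0.115]
 [0.114 0.111 0.114 0.111 0.138 0.14  0.136 0.114 0.117 0.115 0.111 0.117
  0.113]
 [0.114 0.115 0.115 0.115 0.134 0.138 0.12  0.114 0.116 0.116 0.119 0.115
  0.113]
 [0.116 0.114 0.118 0.116 0.11  0.115 0.113 0.116 0.116 0.111 0.114 0.112
  0.111]
 [0.12  0.113 0.11  0.117 0.115 0.108 0.113 0.115 0.113 0.116 0.115 0.118
  0.115]
 [0.113 0.11  0.115 0.114 0.115 0.115 0.112 0.114 0.113 0.113 0.113 0.12
  0.113]]
```

View pics/c1.png

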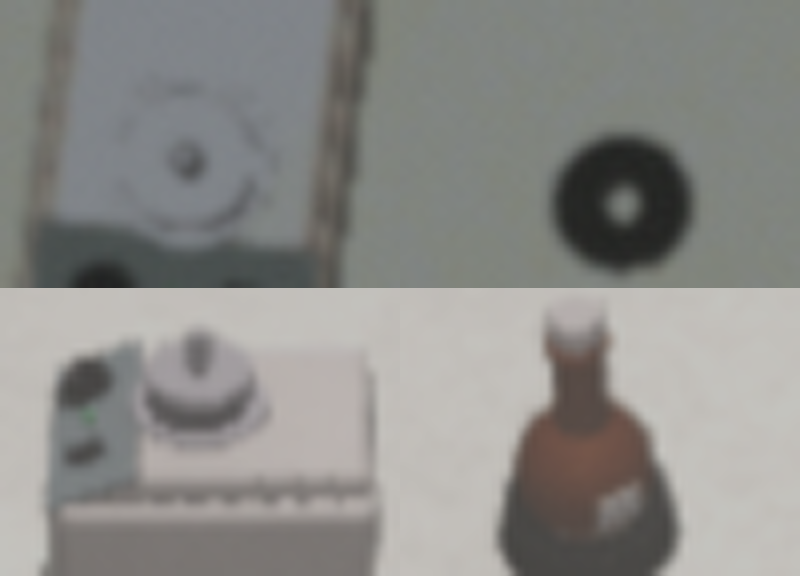

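```bash
cat >> h.py <<'E'
def ray(n,u,v,z):
    c=get_calibration(n);K=np.array(c["intrinsics"]);T=np.array(c["world_from_camera"])
    r=T[:3,:3]@np.linalg.solve(K,[u,v,1]);o=T[:3,3]; return o+r*(z-o[2])/r[2]
def ori(jaw): return [0,np.pi/2,jaw-np.pi/2]
def best(jaw,p):  # jaw angle or +pi: smaller wrist turn
    c=[]
    for k in(-1,0,1):
        q=inverse_kinematics(p,ori(jaw+k*np.pi))
        if q is not None: c.append((abs(np.array(q)-observe()["q"]).max(),k))
    return ori(jaw+min(c)[1]*np.pi)
def st(s=""):
    o=observe(); print(s,"t %.2f"%o["time_s"],"p",o["eef_pos"].round(4),"F",o["ft_force"].round(1),"T",o["torque"].round(2),"op %.4f"%o["opening"],flush=True)
E
python3 - <<'E'
from h import *
P=ray("top",232.3,242,.012); print(P, ray("top",313,223.3,.139)); 
x,y=P[:2]
gripper_to(.076,30)
p=[x,y,.06]; movep(p,best(0,p)); st("above")
print(move_l([x,y,-.02],feed=.04,max_force=4)); st("touch")
z=observe()["eef_pos"][2]
move_l([x,y,z+.005],feed=.05)
gripper_to(.03,20); st("grip x")
np.save("z.npy",z)
E
```

```text
[0.44696044 0.29150682 0.012     ] [0.51443448 0.00592191 0.139     ]
above t 3.60 p [0.4475 0.291  0.0601] F [ 0.2 -0.4 -0.6] T [ 0.01  0.05 -0.05] op 0.0762
False
touch t 5.75 p [ 0.4472  0.2916 -0.0198] F [-0.6 -0.2 -0.7] T [-0.01 -0.04  0.02] op 0.0761
grip x t 6.51 p [ 0.4469  0.2915 -0.0149] F [-0.3  0.3 -0.1] T [0.04 0.07 0.  ] op 0.0299
```

```bash
python3 - <<'E'
from h import *
im,d=snap("side","s1"); t,d2=snap("top","t1")
c=lambda im,u,v,w,h:cv2.resize(im[v-h:v+h,u-w:u+w,::-1],(400,400),interpolation=cv2.INTER_CUBIC)
cv2.imwrite('pics/c2.png',np.hstack([c(im,272,176,40,40),c(t,232,235,40,40)]))
E
```

```text
(no output)
```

View pics/c2.png

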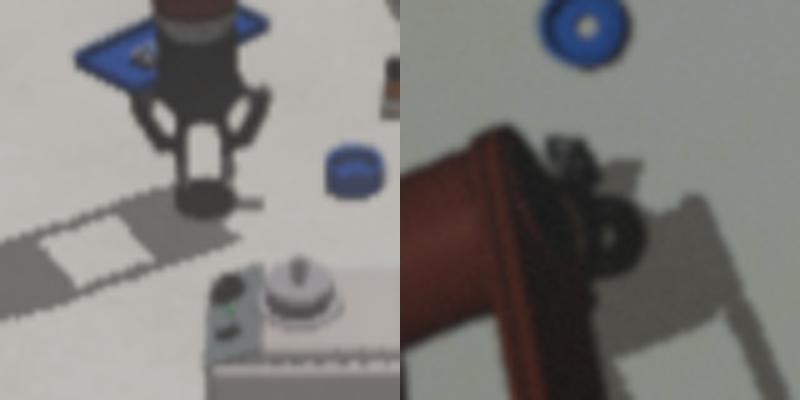

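```bash
python3 - <<'E'
from h import *
W=world("side",np.load("pics/s1.npy")); im=cv2.imread("pics/s1.png")
c=get_calibration("side");K=np.array(c["intrinsics"]);T=np.linalg.inv(np.array(c["world_from_camera"]))
for p in ([.447,.2915,-.015],[.447,.2915,.012],[.447,.2915,.0]):
    q=K@(T[:3,:3]@p+T[:3,3]); print(p,(q/q[2])[:2].round(1))
for v in range(158,182,2): print(v,[tuple((1000*W[v,u]).round().astype(int)) for u in range(264,284,3)])
E
```

```text
[0.447, 0.2915, -0.015] [273.1 178.9]
[0.447, 0.2915, 0.012] [272.8 174.3]
[0.447, 0.2915, 0.0] [272.9 176.3]
158 [(np.int64(410), np.int64(468), np.int64(-2)), (np.int64(425), np.int64(283), np.int64(112)), (np.int64(438), np.int64(272), np.int64(117)), (np.int64(452), np.int64(275), np.int64(115)), (np.int64(466), np.int64(276), np.int64(113)), (np.int64(488), np.int64(455), np.int64(0)), (np.int64(494), np.int64(280), np.int64(108))]
160 [(np.int64(409), np.int64(440), np.int64(3)), (np.int64(424), np.int64(291), np.int64(96)), (np.int64(438), np.int64(289), np.int64(96)), (np.int64(452), np.int64(280), np.int64(100)), (np.int64(466), np.int64(280), np.int64(100)), (np.int64(486), np.int64(434), np.int64(2)), (np.int64(494), np.int64(279), np.int64(98))]
162 [(np.int64(409), np.int64(304), np.int64(77)), (np.int64(423), np.int64(278), np.int64(93)), (np.int64(439), np.int64(421), np.int64(1)), (np.int64(454), np.int64(417), np.int64(2)), (np.int64(465), np.int64(278), np.int64(90)), (np.int64(480), np.int64(292), np.int64(80)), (np.int64(494), np.int64(282), np.int64(85))]
164 [(n
[... 2195 characters left out ...]
 np.int64(0)), (np.int64(491), np.int64(288), np.int64(1))]
178 [(np.int64(404), np.int64(275), np.int64(5)), (np.int64(418), np.int64(273), np.int64(5)), (np.int64(432), np.int64(267), np.int64(9)), (np.int64(446), np.int64(264), np.int64(9)), (np.int64(461), np.int64(267), np.int64(6)), (np.int64(475), np.int64(266), np.int64(6)), (np.int64(490), np.int64(265), np.int64(5))]
180 [(np.int64(403), np.int64(264), np.int64(1)), (np.int64(417), np.int64(262), np.int64(1)), (np.int64(431), np.int64(261), np.int64(1)), (np.int64(446), np.int64(257), np.int64(3)), (np.int64(460), np.int64(255), np.int64(2)), (np.int64(474), np.int64(259), np.int64(-1)), (np.int64(488), np.int64(252), np.int64(2))]
```

```bash
python3 - <<'E'
from h import *
x,y=.447,.2915
gripper_to(.074); st("open")
print(move_l([x,y,-.07],feed=.04,max_force=4)); st("touch")
z=observe()["eef_pos"][2]
if z>-.069:
    move_l([x,y,z+.005],feed=.05)
    gripper_to(.03,20); st("grip x")
np.save("z.npy",z)
E
```

```text
open t 7.11 p [ 0.447   0.2915 -0.0148] F [-0.5  0.1 -0.2] T [-0.02 -0.01  0.02] op 0.0741
True
touch t 7.95 p [ 0.4468  0.2914 -0.0467] F [-1.6 -0.2  5.9] T [-0.11  0.03 -0.05] op 0.0742
grip x t 8.50 p [ 0.4469  0.2915 -0.0417] F [-0.4 -0.6  3.6] T [-0.12  0.23 -0.04] op 0.0587
```

```bash
python3 - <<'E'
from h import *
z=float(np.load("z.npy"))
gripper_to(.076)
o=observe()["eef_pos"]; x,y=o[:2]
movep([x,y,z+.008],best(np.pi/2,[x,y,z+.008])); st("rot")
gripper_to(.03,30); st("grip y")
move_l([x,y,.1],feed=.15); st("lift")
snap("top","t2"); im,_=snap("side","s2")
u=ray
c=get_calibration("side");K=np.array(c["intrinsics"]);T=np.linalg.inv(np.array(c["world_from_camera"]))
q=K@(T[:3,:3]@[x,y,.14]+T[:3,3]);q=(q/q[2]).round().astype(int);print(q)
cv2.imwrite('pics/c3.png',cv2.resize(im[q[1]-30:q[1]+30,q[0]-40:q[0]+40,::-1],(640,480),interpolation=cv2.INTER_CUBIC))
E
```

```text
rot t 10.22 p [ 0.4468  0.2914 -0.0388] F [-0.7 -0.1 -0.1] T [-0.    0.07  0.  ] op 0.0761
grip y t 10.53 p [ 0.4469  0.2915 -0.0381] F [-2.6 -1.   5.6] T [-0.14  0.36  0.03] op 0.0589
lift t 11.61 p [0.446  0.291  0.0988] F [-1.  -0.6 -0.1] T [0.03 0.01 0.02] op 0.0585
[271 152   1]
```

View pics/c3.png

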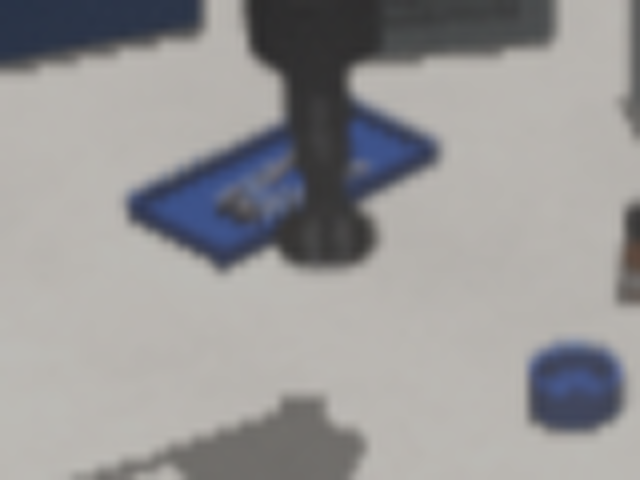

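```bash
python3 - <<'E'
from h import *
print(ray("side",271.4,150.9,.143), observe()["eef_pos"])
x,y=.5145,.0055
p=[x,y,.13]; movep(p,best(np.pi/2,p)); st("hover"); hold(.2); st()
snap("side","s3")
print(move_l([x,y,.074],feed=.04,max_force=4)); st("down")
E
```

```text
[0.44728583 0.29211209 0.143     ] [0.44589687 0.29097704 0.09856334]
hover t 12.84 p [0.5143 0.0064 0.1296] F [-0.3  0.2 -0.3] T [ 0.03 -0.02 -0.01] op 0.0591
 t 13.04 p [0.5143 0.0067 0.1298] F [-0.  -0.3 -1. ] T [-0.02  0.02  0.02] op 0.0585
True
down t 14.34 p [0.5142 0.0055 0.0758] F [0.3 0.6 5. ] T [-0.05  0.04  0.04] op 0.0586
```

```bash
python3 - <<'E'
from h import *
gripper_to(.078); st("released")
o=observe()["eef_pos"]; move_l([o[0],o[1],.14],feed=.15)
x,y=.594,.3090
p=[x,y,.03]; movep(p,best(0,p)); st("above")
snap("top","t3")
print(move_l([x,y,-.029],feed=.08,max_force=6)); st("at")
gripper_to(.03,20); st("grip x")
gripper_to(.076)
p=[x,y,-.029]; movep(p,best(np.pi/2,p)); st("rot")
gripper_to(.03,30); st("grip y")
move_l([x,y,.13],feed=.15); st("lift")
t,_=snap("top","t4"); s,_=snap("side","s4")
c=lambda im,u,v,w,h:cv2.resize(im[v-h:v+h,u-w:u+w,::-1],(400,400),interpolation=cv2.INTER_CUBIC)
cv2.imwrite('pics/c4.png',np.hstack([c(t,315,222,20,20),c(s,300,175,40,40)]))
E
```

```text
released t 14.68 p [0.5128 0.0057 0.0745] F [ 0.2 -0.9 -0.2] T [ 0.02 -0.02  0.05] op 0.0779
above t 16.52 p [0.594  0.3081 0.0297] F [-0.8 -1.1 -0.2] T [-0.01 -0.06 -0.06] op 0.0784
False
at t 17.46 p [ 0.5944  0.3092 -0.0286] F [ 0.6  0.3 -0.1] T [-0.01  0.03  0.  ] op 0.0782
grip x t 17.77 p [ 0.595   0.3094 -0.0277] F [0.3 0.9 4.2] T [0.02 0.07 0.03] op 0.0590
rot t 19.49 p [ 0.5939  0.309  -0.0291] F [ 0.7  0.1 -0. ] T [-0.04  0.01 -0.02] op 0.0762
grip y t 19.79 p [ 0.5944  0.3091 -0.0285] F [-0.3 -0.2  2.8] T [-0.06 -0.02  0.01] op 0.0592
lift t 21.00 p [0.5931 0.3086 0.1284] F [-1.1  0.1 -0.5] T [ 0.01 -0.02  0.04] op 0.0592
```

View pics/c4.png

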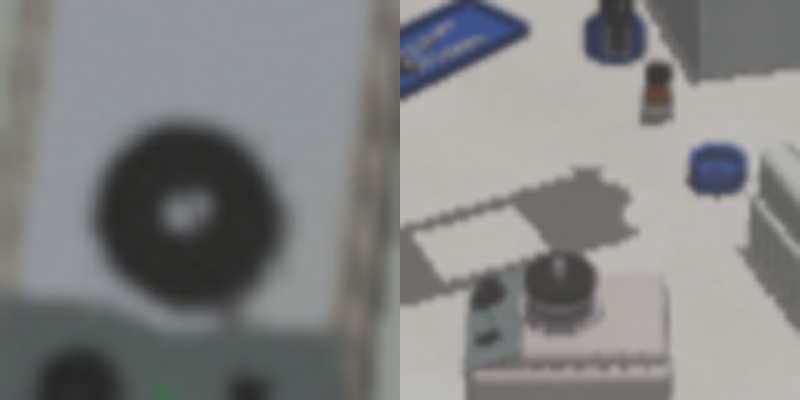

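```bash
python3 - <<'E'
from h import *
x,y=.5145,.0055
p=[x,y,.16]; movep(p,best(np.pi/2,p)); hold(.2); st("hover")
print(move_l([x,y,.0945],feed=.04,max_force=4)); st("down")
E
```

```text
hover t 22.50 p [0.5148 0.0065 0.1598] F [ 1.1 -0.3 -0.2] T [-0.02  0.02 -0.02] op 0.0590
True
down t 23.92 p [0.514  0.0056 0.0973] F [ 0.1 -0.   5.7] T [-0.07 -0.03 -0.03] op 0.0588
```

```bash
python3 - <<'E'
from h import *
gripper_to(.078); st("released")
o=observe()["eef_pos"]; move_l([o[0],o[1],.17],feed=.15)
gripper_to(.055)
x,y=.436,-.297
p=[x,y,.16]; movep(p,best(np.pi/2,p)); st("above")
print(move_l([x,y,.045],feed=.08,max_force=5)); st("at")
gripper_to(.01,60); st("grip")
t,_=snap("top","t5"); s,_=snap("side","s5")
c=lambda im,u,v,w,h:cv2.resize(im[v-h:v+h,u-w:u+w,::-1],(400,400),interpolation=cv2.INTER_CUBIC)
cv2.imwrite('pics/c5.png',np.hstack([c(s,290,195,20,20),c(s,280,245,25,25)]))
E
```

```text
released t 24.24 p [0.5126 0.0058 0.096 ] F [ 0.7  0.2 -0.6] T [0.   0.04 0.03] op 0.0782
above t 26.43 p [ 0.4364 -0.2962  0.16  ] F [-0.6 -0.2  0.5] T [-0.    0.02 -0.02] op 0.0553
False
at t 28.02 p [ 0.4364 -0.2974  0.0456] F [ 0.9  0.1 -0.3] T [-0.02  0.03  0.  ] op 0.0550
grip t 28.40 p [ 0.4361 -0.2969  0.0451] F [-0.1  1.7  1.5] T [ 0.15 -0.03 -0.04] op 0.0244
```

View pics/c5.png

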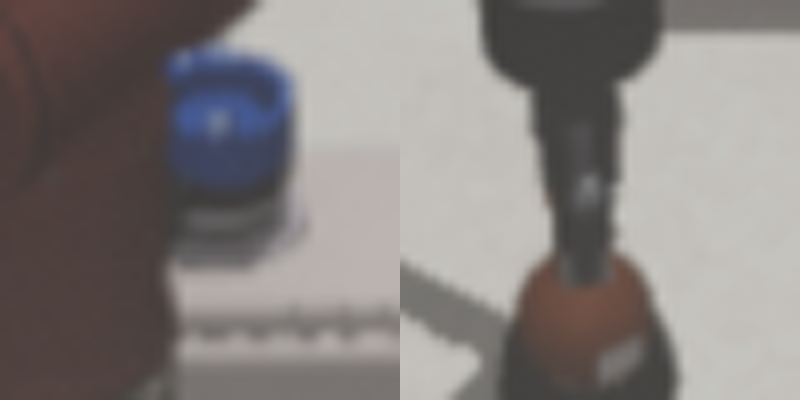

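```bash
python3 - <<'E'
from h import *
x,y=observe()["eef_pos"][:2]
move_l([x,y,.09],feed=.06); move_l([x,y,.25],feed=.15); hold(.1); st("lift")
x,y=.5145,.0055
p=[x,y,.25]; movep(p,best(np.pi/2,p)); hold(.3); st("hover")
s,_=snap("side","s6")
print(move_l([x,y,.185],feed=.06,max_force=6)); st("pre")
print(move_l([x,y,.170],feed=.02,max_force=4)); st("contact")
t,_=snap("top","t6"); s2,_=snap("side","s7")
c=lambda im,u,v,w,h:cv2.resize(im[v-h:v+h,u-w:u+w,::-1],(400,400),interpolation=cv2.INTER_CUBIC)
cv2.imwrite('pics/c6.png',np.hstack([c(s,290,170,35,35),c(s2,290,180,30,30)]))
E
```

```text
lift t 30.72 p [ 0.4356 -0.2964  0.2486] F [-0.6  0.4 -2.7] T [-0.02  0.    0.03] op 0.0243
hover t 32.21 p [0.5145 0.0046 0.25  ] F [ 0.7 -0.4 -2.5] T [-0.04 -0.05 -0.01] op 0.0240
False
pre t 33.49 p [0.5149 0.0054 0.1856] F [-0.3 -0.2 -2.3] T [-0.01  0.02  0.04] op 0.0239
True
contact t 34.06 p [0.515  0.0054 0.174 ] F [ 0.7 -0.5  3.3] T [-0.04 -0.18  0.01] op 0.0239
```

View pics/c6.png

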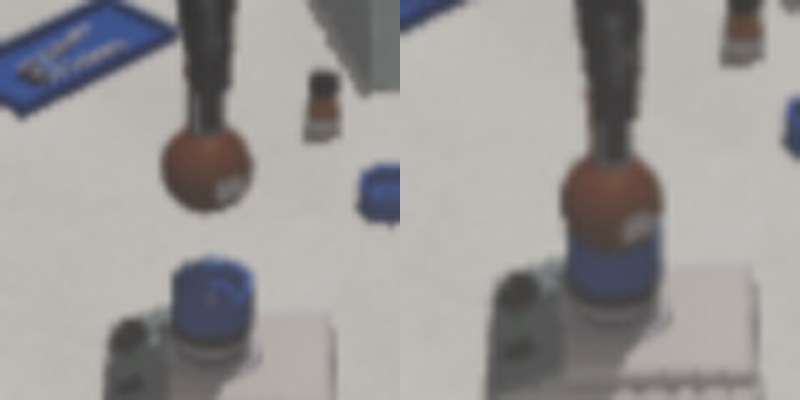

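```bash
python3 - <<'E'
from h import *
gripper_to(.01,90)
x,y=.5145,.0055
z=.172
while z>.158:
    r=move_l([x,y,z],feed=.015,max_force=14); st("press %.4f %s"%(z,r))
    if r or observe()["ft_force"][2]>20: break
    z-=.0015
hold(.8); st("held"); hold(.5); st("held")
s2,_=snap("side","s8"); t,_=snap("top","t8")
c=lambda im,u,v,w,h:cv2.resize(im[v-h:v+h,u-w:u+w,::-1],(400,400),interpolation=cv2.INTER_CUBIC)
cv2.imwrite('pics/c7.png',np.hstack([c(s2,290,180,30,30),cv2.resize(t[130:270,150:480,::-1],(400,400))]))
E
```

```text
press 0.1720 False t 34.62 p [0.5149 0.0054 0.1723] F [2.6 0.4 5.3] T [-0.11 -0.46  0.  ] op 0.0238
press 0.1705 False t 34.88 p [0.515  0.0054 0.1711] F [ 3.4 -0.9  5.5] T [-0.06 -0.35 -0.02] op 0.0238
press 0.1690 False t 35.12 p [0.5152 0.0054 0.1699] F [ 1.6 -0.4  6.9] T [-0.05 -0.33 -0.  ] op 0.0238
press 0.1675 False t 35.38 p [0.5154 0.0054 0.1687] F [1.7 0.4 9.2] T [-0.03 -0.17  0.01] op 0.0236
press 0.1660 False t 35.62 p [0.5156 0.0053 0.1675] F [ 2.   0.1 10.5] T [ 0.01 -0.19 -0.  ] op 0.0237
press 0.1645 False t 35.88 p [0.5159 0.0053 0.1666] F [ 0.5 -0.4 11.8] T [-0.05 -0.08 -0.  ] op 0.0241
press 0.1630 False t 36.12 p [0.5163 0.0052 0.1665] F [-1.  -0.5 19.8] T [ 0.02  0.51 -0.04] op 0.0237
press 0.1615 False t 36.38 p [0.5166 0.0052 0.1663] F [-4.9  0.3 27. ] T [ 0.16  1.05 -0.  ] op 0.0238
held t 37.17 p [0.5166 0.0052 0.1663] F [-3.9  0.6 25.7] T [ 0.15  1.01 -0.02] op 0.0234
held t 37.67 p [0.5166 0.0052 0.1663] F [-3.2  0.3 25.8] T [ 0.12  1.1  -0.04] op 0.0238
```

View pics/c7.png

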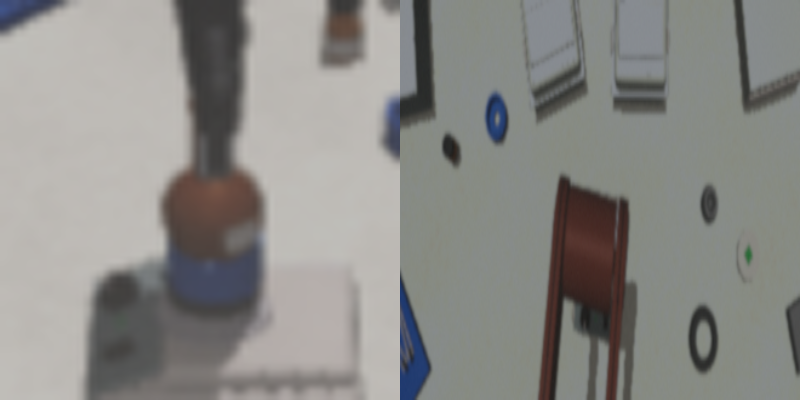

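```bash
python3 -c "
from h import *
job_done(); st('done')"
```

```text
the job is handed in; nothing more can be done
the job is handed in; nothing more can be done
```

The job is handed in. The damping ring and then the cradle ring are on the mixer's post, and the gripper is holding the flask upright in the cradle, pressed down on the bottomed head.

**Rings:** Both seated at the heights I expected (tool height 0.076 m for the damping ring, 0.097 m for the cradle). The pictures showed each one lying flat with the post through its bore.

**Flask:** I gripped it by the neck, at an opening of 24 mm. The force rose along the spring to about 12 N, then stiffened sharply at about 8 mm of travel, so the head is on its stop. It held steady at about 26 N of push until I handed it in.

**Other objects:** The last top view shows the stand, tube cup, dish, vial and second blue ring in their places. I finished at about 38 s of the 72 s allowed.

**What disagreed:**
- **Finger height:** the fingertips sit about 35 mm higher than the reported tool point suggests. My first grasp closed above the damping ring without touching it, so I set the heights from a touch on the bench instead.
- **Sideways drift:** under the final push the tool moved about 2 mm in x, leaving a small side load of 3–4 N and a moment of about 1 N m. The flask still looked upright.

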